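# Unlatch the key arm and latch it in its serving place

## Task

The iron key arm on the counter is parked, held by its gravity latch. By the ball knob, lift the latch bar out of its catch, swing the arm out against its weak spring until it comes up to the stop of the far catch, let the bar down fully into that catch and let go, so that the arm stays latched there. Do it gently, by feel: the latch tooth must not be forced against the catches, and the other things on the counter are left where they are.

Things in the scene. Friction and masses are not known exactly. Their poses are not given: they have to be found in the camera images.
- stand: Black iron stand: round base plate 264 mm across, 12 mm thick, with a central column, 188 mm high over all. Origin on the pivot axis at the base's underside; z is up and is the arm's pivot axis; the parked arm points along +x and swings out towards +y. The base is fixed.
- near_catch (a point): Centre of the near catch, at rail top height (145 mm above the counter), 110 mm from the axis along the stand's +x: an 11 mm wide slot between a low brass block and the near end of the inner of two concentric brass rails. The rails curve round the column 100 to 120 mm from the axis. The lifted tooth passes over them.
- rail_axis (a point): Point on the pivot axis at rail top height, 145 mm. The FAR catch is a 12 mm slot at the far end of the outer rail, ended by a stop block 19 mm higher than the rails, which the lifted tooth cannot pass. The outer rail is clamped elsewhere each time: the arm's angle there is anywhere from 0.95 to 1.4 rad, not measured, to be felt (or seen). With the tooth against the stop the bar can be let down.
- swing (a joint): Arm angle about the stand's z, rad: about 0 parked, growing counter-clockwise from above. Flat iron bar, top 166 mm above the counter, 6 mm thick, 9 to 15 mm clockwise of the latch bar's mid-plane, 200 mm long, then a rod to a hook at 268 mm. A spring pulls it back to parked: 1.7 N at the ball when parked, 3.2 N at 1.4 rad; let go outside a catch it flies back and bangs.
- pin (a point): The level pin on which the latch bar turns, 35 mm from the pivot axis, 158 mm above the counter. The bar is 8 mm wide, about 0.2 kg, lies along the arm and falls by its own weight. It lifts 0.30 rad to its own stop; 0.133 rad brings the tooth tip level with the rail tops; at 0.16 to 0.20 rad it clears the rails and still meets the far stop squarely.
- ball (a point): Centre of the brass ball knob, 22 mm across, on a 9 mm stem on the latch bar. Bar down: 135 mm from the pivot axis, 196 mm above the counter, 100 mm out from the pin and 38 mm above it. Over 50 mm free on both sides; 30 mm from its centre down to the arm's top. Lifting carries it round the pin, so also inwards. Fingers that do not turn with the arm drag on the ball and blur the feel.
- tooth: The tooth under the latch bar, 8 mm wide, 20 mm long along the bar. Origin at its lowest point, 110 mm from the pivot axis: 135 mm above the counter when fully down in a catch, 145 mm when riding on a rail. Its play is 4 mm in all in the far catch, 3 mm in the near one. Thin: contact force on it must stay gentle (under 18 N).
- room_key: Bystander: brass room key with a teardrop fob, 130 mm long, lying on the counter. Origin under its shank.
- inkwell: Bystander: cut-glass inkwell, 62 mm square, 74 mm high with its brass cap.
- blotter: Bystander: walnut rocker blotter with a knob, 130 x 60 x 60 mm.
- salver: Bystander: pewter calling-card salver, 140 mm across, 14 mm high.
- bell: Bystander: brass counter bell on a wooden foot, 84 mm across, 59 mm high.

How it is judged:
By the outcome, as a careful person would: the job done as asked, in the order asked, and still so for the second after the job is handed in, with the robot touching nothing.
It also fails if it takes over 54 s, if anything falls off the work surface, if the arm or the gripper's body presses on something with over 40 N, if the wrist force passes 120 N, or if a joint passes its speed limit or range.

## Robot

A 6-joint arm with a two-finger parallel gripper is mounted at the origin on the work surface. World frame = base frame: x ahead of the robot, y to its left, z up, the work surface at z = 0. Lengths are in m, angles in rad, forces in N, time in s.
With the tool pointing down it reaches from about 0.35 to 0.775 m from the base axis. Payload 5.5 kg.
Tool frame: the origin (TCP) lies at the very end of the fingers, on their centre line; the grasp point (between the pads) lies env.hold_point_z behind it (env.hold_point_z is the distance from the TCP to the grasp point, in m); z points along the fingers, y is the line along which they close (so a half turn about z gives the same grasp; the last joint's range is limited). The gripper opens to 85 mm and grips with 20 to 120 N. Pads are 22 mm wide; open, the fingers measure 114 mm over their backs; the gripper's body (76 mm by 85 mm) begins 54 mm behind the grasp point. The pads swing forward as they close: fully open they stand 13 mm farther back than shut.
Start: joints at [1.176, 0.313, 0.046, 1.304, 0, 1.431], TCP at [0.145, 0.556, 0.231] pointing down, gripper open.
Joint ranges: [-2.76, 2.76], [-0.86, 1.69], [-1.03, 1.26], [-2.2, 2.34], [-1.47, 1.5], [-3.14, 3.14]. Speed limits (rad/s): [2.57, 2.57, 3.14, 3.14, 3.14, 3.14].

## Interface

Orientations are given as a unit quaternion [w, x, y, z].
In Python, from workcell import env gives the robot as it stands.
- The arm moves only by the tool carry_out, never from a script. Its argument "steps" is a list of rows, each a list of 3 entries, a list of its own where there are three numbers: the turn, a rotation vector about the tool's x, y, z in degrees, then the shift along the tool's x, y, z in cm, then the closure in counts, from 0 (fully open) to 255 (shut). A call has exactly 8 rows; each row is the pose to reach, as a shift and turn from the pose commanded when the call began, along the tool's axes at that moment; what a row does not reach only later rows make up. A row lasts 1/8 s, in which the tool goes at most 62.5 mm and 10.7 degrees, less where a joint would pass 70% of its speed; a pose out of reach is approached as far as the arm can. A call with a gripper value outside its range is refused whole. The fingers move at their own pace and stop on an object; "force" is the grip in N (left out, the last holds). Time passes only in rows, so rows that repeat a pose let the fingers close, or fill a call up. It gives the time, the measured TCP pose, the force, the opening and the grip force at its end, in the units of the state.
- env.get_state(): the state, without advancing time (a new reading comes with each control period).
- env.read_camera(name): name is "side" or "top"; returns (picture, depth): 420x560x3 uint8, red, green, blue; 420x560 float32, m along the optical axis (not along the pixel's ray), 0 where there is no reading.
- env.get_calibration(name): a dict with "fx", "fy", "cx", "cy" (pixels), "D" ([k1, k2, p1, p2, k3] as OpenCV has them; the pictures are not rectified), "origin" and "orientation" of the camera in the world. Camera axes: x right, y up, looking along -z (the intrinsics and any distortion apply to the point x, -y, -z); pixel columns grow to the right and rows downward; lengths in m; the calibration is good to about 2 mm. A picture is of the moment at which its call begins. get_calibration takes no time and is no camera call.
- env.hand_in(): hands the job in; it is judged then, once.
The state is a dict: "clock": time; "joint_pos": joint angles; "qvel": joint speeds; "tau": joint torques, N m; "tcp_pos": TCP position; "orientation": TCP orientation; "wrist_force": force on the tool from outside, world axes, zero at the start; "ft_torque": the same for the moment, N m; "finger_gap": finger opening in m; "grip_force": force on a finger pad.
Only numpy, scipy, OpenCV 4.12 (cv2) and the standard library are available. Lean on these libraries where they do the work, as an engineer would, in place of code of your own. Each camera call takes 0.05 s, during which the arm holds its last target. There are 200 camera calls.

## Working session

There is one attempt and no reset: what is moved stays moved. The work goes in short steps, Python scripts to look and compute and a tool call to move; the robot and the scene stay as the last step left them, time stands still between calls to the robot, and variables do not carry over. Pictures are saved under pics/ and viewed, at most 10 in all, crops included, and the job is handed in when it is done.

Besides the shell and the picture viewer there is one more tool, called after "Request:" in YAML: its name, and indented under it one key for each argument. carry_out: Moves the arm, as the interface text tells. Its arguments: {"type":"object","properties":{"steps":{"type":"array","items":{"type":"array"}},"force":{"type":"number"}},"required":["steps"]}

```bash
mkdir -p pics; ls; python3 - <<'E'
from workcell import env
import cv2
print(env.hold_point_z, env.get_state())
for n in("top","side"):
    p,d=env.read_camera(n); cv2.imwrite(f"pics/{n}0.png",p[:,:,::-1]); 
    import numpy as np; np.save(f"{n}0.npy",d); print(n,env.get_calibration(n))
E
```

```text
pics
0.0187 {'clock': 0.0, 'joint_pos': array([ 1.17640072e+00,  3.13994004e-01,  4.49488816e-02,  1.30360377e+00,
       -4.61383543e-05,  1.43117754e+00]), 'qvel': array([-1.32550224e-03,  1.32876821e-03,  1.34701510e-03,  3.56215337e-04,
       -2.20150478e-03,  8.16220212e-05]), 'tau': array([ 5.68705957e-05, -4.80635440e+01,  2.98527360e+01,  1.98729686e-02,
       -1.91378109e-05,  1.07394669e-05]), 'tcp_pos': array([0.14474482, 0.55593655, 0.23040021]), 'orientation': array([-2.22144276e-04,  1.27044071e-01,  9.91896641e-01, -8.99546880e-04]), 'wrist_force': array([-0.07257393, -0.8937529 ,  0.36539184]), 'ft_torque': array([-0.01999445, -0.03482688, -0.00245936]), 'grip_force': 0.0, 'finger_gap': 0.08501032574816512}
top {'fx': 537.3184710790756, 'fy': 537.3184710790756, 'cx': 277.70696420164427, 'cy': 211.18536610918957, 'D': array([-0.18430406,  0.        ,  0.        ,  0.        ,  0.        ]), 'origin': array([ 0.40118116, -0.02026004,  1.27268615]), 'orientation': array([ 0.71074511,  0.04429625, -0.0481064 , -0.70040346])}
side {'fx': 477.5735042139731, 'fy': 477.5735042139731, 'cx': 272.85876522473814, 'cy': 201.34145322845401, 'D': array([-0.169564,  0.      ,  0.      ,  0.      ,  0.      ]), 'origin': array([ 0.12041244, -0.52309705,  0.76498234]), 'orientation': array([ 0.86101515,  0.38072542, -0.14358158, -0.30509898])}
```

View pics/top0.png

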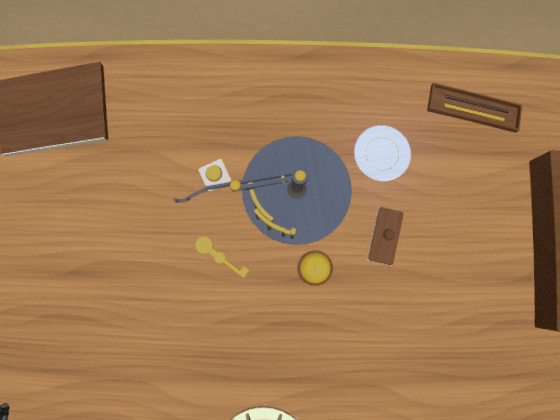

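View pics/side0.png

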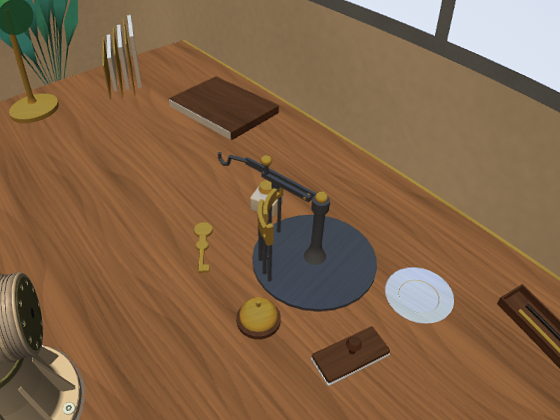

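Top view: base plate centre is near (297,190), column cap (300,176), ball knob (235,185), and the outer rail's far end near (293,231). Side view: knob (266,160), cap (321,198).

```bash
python3 - <<'E'
import cv2,numpy as np
a=cv2.imread("pics/top0.png")[130:250,170:330]; b=cv2.imread("pics/side0.png")[140:300,210:370]
cv2.imwrite("pics/topc.png",cv2.resize(a,None,fx=5,fy=5,interpolation=cv2.INTER_CUBIC))
cv2.imwrite("pics/sidec.png",cv2.resize(b,None,fx=3.75,fy=3.75,interpolation=cv2.INTER_CUBIC))
E
cat > h.py <<'E'
import numpy as np,cv2
from scipy.spatial.transform import Rotation as R
from workcell import env
def rot(q): return R.from_quat(np.r_[q[1:],q[0]])
def ray(n,uv):
    c=env.get_calibration(n);K=np.array([[c['fx'],0,c['cx']],[0,c['fy'],c['cy']],[0,0,1]])
    x,y=cv2.undistortPoints(np.array([[uv]],float),K,c['D'])[0,0]
    return c['origin'],rot(c['orientation']).apply([x,-y,-1])
def at_z(n,uv,z):
    o,d=ray(n,uv); return o+d*(z-o[2])/d[2]
def tri(a,b):
    (o1,d1),(o2,d2)=ray('top',a),ray('side',b)
    s=np.linalg.lstsq(np.c_[d1,-d2],o2-o1,rcond=None)[0]
    p,q=o1+s[0]*d1,o2+s[1]*d2; return (p+q)/2,np.linalg.norm(p-q)
def proj(n,p):
    c=env.get_calibration(n);K=np.array([[c['fx'],0,c['cx']],[0,c['fy'],c['cy']],[0,0,1]])
    x=rot(c['orientation']).inv().apply(np.asarray(p)-c['origin'])*[1,-1,-1]
    return cv2.projectPoints(x.reshape(-1,1,3),np.zeros(3),np.zeros(3),K,c['D'])[0][:,0]
E
```

```text
(no output)
```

View pics/topc.png

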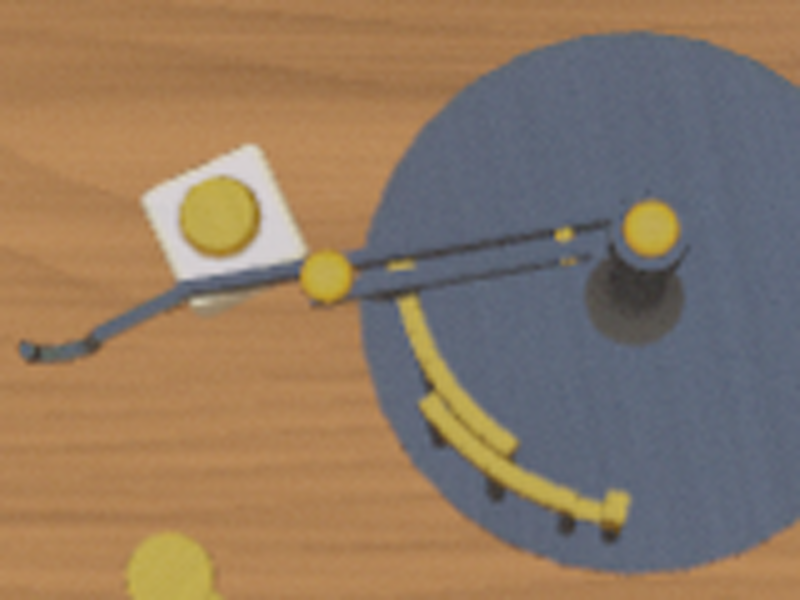

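View pics/sidec.png

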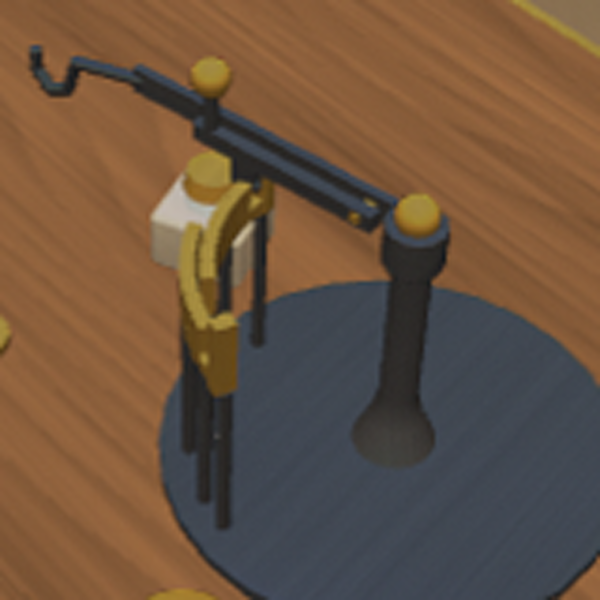

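Enlarged views: in the top crop the ball is at full-image (235.2,185.2), the cap at (300.2,175.6), and the stop block at (293.2,232). In the side crop the ball is at (266,160.5) and the cap at (321.5,197.3).

```bash
python3 - <<'E'
from h import *
np.set_printoptions(precision=4,suppress=True)
T=lambda x,y:(170+(x+.5)/5-.5,130+(y+.5)/5-.5)
S=lambda x,y:(210+(x+.5)/3.75-.5,140+(y+.5)/3.75-.5)
b,e=tri(T(326,276),S(210,77)); c,e2=tri(T(651,228),S(418,215))
print('ball',b,e,'cap',c,e2)
print('ball z.196',at_z('top',T(326,276),.196),at_z('side',S(210,77),.196))
import cv2
# base circle: dark mask fit at z=.012
p=cv2.imread('pics/top0.png')
ax=np.r_[c[:2],0]
# base rim points in crop
pts=[(640,33),(362,320),(640,573),(455,497),(470,85)]
q=np.array([at_z('top',T(*t),.012)[:2] for t in pts]); 
s=np.linalg.lstsq(np.c_[2*q,np.ones(len(q))],(q**2).sum(1),rcond=None)[0];print('base c',s[:2],np.sqrt(s[2]+s[:2]@s[:2]))
for o in (c[:2],s[:2]):
    v=b[:2]-o; th0=np.arctan2(v[1],v[0]); print('r',np.hypot(*v),'th0',th0)
    # stop block top z=.164 corners, rail end z=.145
    for t,z in [((608,491),.164),((630,493),.164),((604,525),.164),((626,527),.164),((603,512),.145),((425,405),.145),((408,295),.145)]:
        w=at_z('top',T(*t),z)[:2]-o; print(t,np.hypot(*w),np.arctan2(w[1],w[0])-th0)
E
```

```text
ball [0.5954 0.0634 0.1951] 0.0009931858924720164 cap [ 0.6214 -0.0698  0.1761] 0.0006306782248103419
ball z.196 [0.5957 0.0631 0.196 ] [0.5943 0.0627 0.196 ]
base c [ 0.6209 -0.071 ] 0.13049371865042542
r 0.13574529579291625 th0 1.762893421362481
(608, 491) 0.10984036816153213 1.2311749071544251
(630, 493) 0.10957240789214923 1.3146955818200787
(604, 525) 0.12408074118382861 1.2360316314699924
(626, 527) 0.12381392490685016 1.3098399057826784
(603, 512) 0.11698844727524307 1.22785505244544
(425, 405) 0.11756661867033122 0.45962367551300876
(408, 295) 0.10450059847509192 0.04128302113804949
r 0.13686105662848302 th0 1.7581270623324754
(608, 491) 0.10960381121679738 1.2243732231402846
(630, 493) 0.10923067091981717 1.3080811230852205
(604, 525) 0.12383717422366866 1.230569269060447
(626, 527) 0.12347742884348047 1.3045250080806696
(603, 512) 0.11675566030289927 1.2217551204190962
(425, 405) 0.11828073362817469 0.4552683744276178
(408, 295) 0.10558923848978456 0.039441126438811036
```

```bash
cat >> h.py <<'E'
AX=np.array([.6212,-.0703]);TH=1.76
def go(p,yaw,p0=None,q0=None):
    s=env.get_state();p0=s['tcp_pos'] if p0 is None else np.array(p0)
    r0=rot(s['orientation'] if q0 is None else q0)
    r1=R.from_matrix(np.array([[np.cos(yaw),np.sin(yaw),0],[np.sin(yaw),-np.cos(yaw),0],[0,0,-1]]).T.T)
    print('turn',np.round((r0.inv()*r1).as_rotvec(degrees=True),2),'cm',np.round(r0.inv().apply(np.array(p)-p0)*100,2))
def show():
    s=env.get_state(); np.set_printoptions(precision=4,suppress=True)
    r=rot(s['orientation']);print('t',s['clock'],'p',s['tcp_pos'],'F',s['wrist_force'],'Ftool',r.inv().apply(s['wrist_force']),'gap',s['finger_gap'],'grip',s['grip_force'],'j',s['joint_pos'],'yaw',np.arctan2(*r.as_matrix()[1::-1,0]),'tilt',r.as_matrix()[:2,2])
E
python3 -c "
from h import *
show();go([.5955,.0632,.262],1.76)"
```

```text
t 0.1 p [0.1448 0.556  0.2305] F [ 0.3497 -0.2557  0.1387] Ftool [-0.4028 -0.1595 -0.1385] gap 0.08544698198369935 grip 0.0 j [ 1.1764  0.3139  0.0451  1.3036 -0.      1.4312] yaw 2.8867965595630762 tilt [-0.0006 -0.0015]
turn [-0.09  0.04 64.56] cm [-56.04 -36.34  -3.1 ]
```

Request:
carry_out:
  steps:
    - [[0,0,5.8],[-5.04,-3.28,-0.3],0]
    - [[0,0,11.6],[-10.08,-6.56,-0.6],20]
    - [[0,0,17.4],[-15.12,-9.84,-0.9],40]
    - [[0,0,23.3],[-20.16,-13.12,-1.2],60]
    - [[0,0,29.1],[-25.2,-16.4,-1.5],80]
    - [[0,0,34.9],[-30.24,-19.68,-1.8],100]
    - [[0,0,40.7],[-35.28,-22.96,-2.1],120]
    - [[0,0,46.5],[-40.32,-26.24,-2.4],120]
  force: 20

```text
clock: 1.1
tcp_pos: [0.4699, 0.1992, 0.2552]
orientation: [-0.0, 0.51, 0.86, 0.0]
wrist_force: [0.6, 1.8, 0.6]
finger_gap: 0.045
grip_force: 0.0
```

```bash
python3 -c "
from h import *
show();go([.5955,.0632,.262],1.76)"
```

```text
t 1.1 p [0.4699 0.1992 0.2552] F [0.5775 1.7827 0.6408] Ftool [ 1.2865  1.3627 -0.6405] gap 0.0450130350760446 grip 0.0 j [ 0.2435  0.1815 -0.0682  1.3213  0.0003  1.3133] yaw 2.0717897347955567 tilt [-0.0002  0.0002]
turn [-0.01 -0.02 17.86] cm [-17.96   4.48  -0.69]
```

Request:
carry_out:
  steps:
    - [[0,0,4.5],[-4.5,1.1,-0.2],120]
    - [[0,0,9],[-9,2.2,-0.4],120]
    - [[0,0,13.5],[-13.5,3.3,-0.6],120]
    - [[0,0,16],[-16,4,-0.7],120]
    - [[0,0,17.4],[-17.4,4.35,-0.7],120]
    - [[0,0,17.9],[-17.95,4.5,-0.7],120]
    - [[0,0,17.9],[-17.95,4.5,-0.7],120]
    - [[0,0,17.9],[-17.95,4.5,-0.7],120]

```text
clock: 2.1
tcp_pos: [0.5945, 0.0664, 0.2625]
orientation: [-0.0, 0.636, 0.772, 0.0]
wrist_force: [0.5, 0.9, 0.0]
finger_gap: 0.0448
grip_force: 0.0
```

```bash
python3 - <<'E'
from h import *
show();go([.5955,.0632,.1785],1.76)
p,d=env.read_camera('side'); cv2.imwrite('pics/s2.png',cv2.resize(p[60:240,180:380,::-1],None,fx=3.3,fy=3.3,interpolation=cv2.INTER_CUBIC))
E
```

```text
t 2.1 p [0.5945 0.0664 0.2625] F [0.514  0.8723 0.037 ] Ftool [ 0.7572  0.6721 -0.0368] gap 0.04478586988480338 grip 0.0 j [-0.023   0.3544  0.1801  1.3966  0.0003  1.3543] yaw 1.7642695980506464 tilt [-0.0001  0.0003]
turn [-0.   -0.02  0.24] cm [-0.34  0.04  8.4 ]
```

View pics/s2.png

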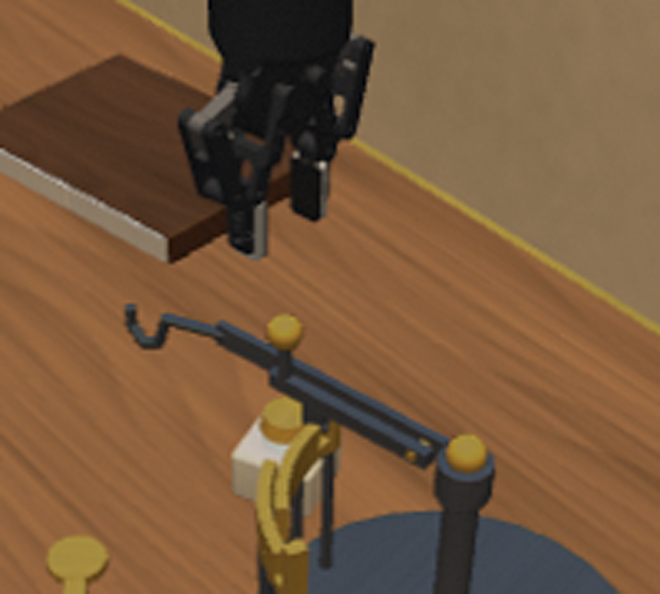

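The picture shows the fingers astride and above the ball (tips at about (255,245) and (312,210), ball at (285,332)). I'll descend.

Request:
carry_out:
  steps:
    - [[0,0,0],[-0.3,0,1.5],120]
    - [[0,0,0],[-0.3,0,3],120]
    - [[0,0,0],[-0.3,0,4.5],120]
    - [[0,0,0],[-0.3,0,6],120]
    - [[0,0,0],[-0.3,0,7.2],120]
    - [[0,0,0],[-0.3,0,8],120]
    - [[0,0,0],[-0.3,0,8.3],120]
    - [[0,0,0],[-0.3,0,8.3],120]

```text
clock: 3.15
tcp_pos: [0.5958, 0.0626, 0.1794]
orientation: [0.0, 0.636, 0.772, 0.0]
wrist_force: [0.2, 0.2, 0.4]
finger_gap: 0.0452
grip_force: 0.0
```

```bash
python3 - <<'E'
from h import *
show();go([.5955,.0632,.1785],1.76)
p,d=env.read_camera('side'); cv2.imwrite('pics/s3.png',cv2.resize(p[100:220,200:350,::-1],None,fx=5,fy=5,interpolation=cv2.INTER_CUBIC))
E
```

```text
t 3.15 p [0.5958 0.0626 0.1794] F [0.1992 0.2453 0.3904] Ftool [ 0.2029  0.2424 -0.3903] gap 0.045245258813667796 grip 0.0 j [-0.0293  0.3782  0.0113  1.2037  0.0001  1.3495] yaw 1.7627922993920389 tilt [0.0003 0.0001]
turn [ 0.02 -0.    0.16] cm [ 0.07 -0.02  0.09]
```

View pics/s3.png

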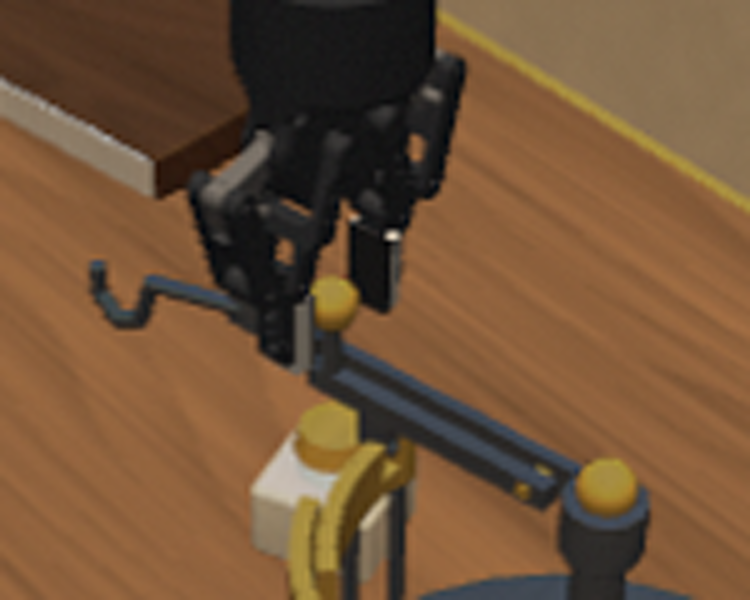

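The ball (335,305) sits between the pads at mid height. I'll close slowly by feel.

Request:
carry_out:
  steps:
    - [[0,0,0],[0,0,0.1],140]
    - [[0,0,0],[0,0,0.1],155]
    - [[0,0,0],[0,0,0.1],165]
    - [[0,0,0],[0,0,0.1],172]
    - [[0,0,0],[0,0,0.1],178]
    - [[0,0,0],[0,0,0.1],181]
    - [[0,0,0],[0,0,0.1],183]
    - [[0,0,0],[0,0,0.1],183]
  force: 20

```text
clock: 4.2
tcp_pos: [0.5957, 0.0626, 0.1783]
orientation: [-0.0, 0.636, 0.772, 0.0]
wrist_force: [-1.1, -0.3, 0.2]
finger_gap: 0.0246
grip_force: 0.0
```

```bash
python3 - <<'E'
from h import *
show()
E
```

```text
t 4.2 p [0.5957 0.0626 0.1783] F [-1.135  -0.3259  0.2372] Ftool [-0.1034 -1.1763 -0.2373] gap 0.02457297743892317 grip 0.0 j [-0.0294  0.3786  0.0093  1.2014  0.0001  1.3495] yaw 1.7627509509181456 tilt [0.0001 0.0001]
```

Request:
carry_out:
  steps:
    - [[0,0,0],[0,0,0],184]
    - [[0,0,0],[0,0,0],185]
    - [[0,0,0],[0,0,0],186]
    - [[0,0,0],[0,0,0],187]
    - [[0,0,0],[0,0,0],187]
    - [[0,0,0],[0,0,0],187]
    - [[0,0,0],[0,0,0],187]
    - [[0,0,0],[0,0,0],187]

```text
clock: 5.2
tcp_pos: [0.5958, 0.0626, 0.1783]
orientation: [0.0, 0.636, 0.772, 0.0]
wrist_force: [-0.0, -0.4, 0.2]
finger_gap: 0.0229
grip_force: 0.4
```

```bash
python3 - <<'E'
from h import *
show()
E
```

```text
t 5.2 p [0.5958 0.0626 0.1783] F [-0.0109 -0.3945  0.181 ] Ftool [-0.3852 -0.0859 -0.1811] gap 0.022920905788229848 grip 0.35885115154087543 j [-0.0293  0.3786  0.0093  1.2013  0.0001  1.3495] yaw 1.7627800289229003 tilt [0.0002 0.0001]
```

Request:
carry_out:
  steps:
    - [[0,0,0],[0,0,0],189]
    - [[0,0,0],[0,0,0],191]
    - [[0,0,0],[0,0,0],194]
    - [[0,0,0],[0,0,0],198]
    - [[0,0,0],[0,0,0],205]
    - [[0,0,0],[0,0,0],215]
    - [[0,0,0],[0,0,0],225]
    - [[0,0,0],[0,0,0],225]
  force: 25

```text
clock: 6.2
tcp_pos: [0.5958, 0.0626, 0.1784]
orientation: [0.0, 0.636, 0.772, 0.0]
wrist_force: [0.9, 0.4, 1.8]
finger_gap: 0.0201
grip_force: 24.4
```

```bash
python3 - <<'E'
from h import *
show()
E
```

```text
t 6.2 p [0.5958 0.0626 0.1784] F [0.8642 0.4313 1.7673] Ftool [ 0.2585  0.9314 -1.7669] gap 0.02011338802189006 grip 24.4447660446167 j [-0.0293  0.3785  0.0095  1.2014  0.0001  1.3494] yaw 1.7628285009716145 tilt [0.0004 0.0001]
```

Request:
carry_out:
  steps:
    - [[0,0,0],[-0.04,0,-0.11],225]
    - [[0,0,0],[-0.09,0,-0.22],225]
    - [[0,0,0],[-0.13,0,-0.33],225]
    - [[0,0,0],[-0.18,0,-0.45],225]
    - [[0,0,0],[-0.23,0,-0.56],225]
    - [[0,0,0],[-0.28,0,-0.67],225]
    - [[0,0,0],[-0.33,0,-0.78],225]
    - [[0,0,0],[-0.38,0,-0.88],225]

```text
clock: 7.2
tcp_pos: [0.5964, 0.0589, 0.1871]
orientation: [-0.0, 0.636, 0.772, 0.0]
wrist_force: [1.0, 1.9, -1.9]
finger_gap: 0.02
grip_force: 24.5
```

```bash
python3 - <<'E'
from h import *
show()
E
```

```text
t 7.2 p [0.5964 0.0589 0.1871] F [ 1.0184  1.942  -1.9319] Ftool [1.7114 1.3704 1.9324] gap 0.019956705796157534 grip 24.463662207126617 j [-0.0356  0.3754  0.0265  1.222   0.0003  1.3432] yaw 1.7628589251809044 tilt [-0.0001  0.0003]
```

Request:
carry_out:
  steps:
    - [[0,0,0],[-0.06,0,-0.12],225]
    - [[0,0,0],[-0.12,0,-0.24],225]
    - [[0,0,0],[-0.18,0,-0.35],225]
    - [[0,0,0],[-0.24,0,-0.46],225]
    - [[0,0,0],[-0.3,0,-0.57],225]
    - [[0,0,0],[-0.36,0,-0.68],225]
    - [[0,0,0],[-0.42,0,-0.79],225]
    - [[0,0,0],[-0.46,0,-0.85],225]

```text
clock: 8.2
tcp_pos: [0.5974, 0.0541, 0.1956]
orientation: [0.0, 0.636, 0.772, -0.0]
wrist_force: [1.8, 1.9, -2.0]
finger_gap: 0.0204
grip_force: 24.5
```

```bash
python3 - <<'E'
from h import *
show()
s=env.get_state();v=s['tcp_pos'][:2]-AX;print(np.hypot(*v),np.arctan2(v[1],v[0]))
E
```

```text
t 8.2 p [0.5974 0.0541 0.1956] F [ 1.8474  1.8621 -1.9747] Ftool [1.476  2.1684 1.9746] gap 0.020380465793282176 grip 24.48887676000595 j [-0.0433  0.373   0.0439  1.2417 -0.0001  1.3357] yaw 1.7626131894260344 tilt [ 0.0001 -0.0001]
0.12670441349679748 1.7600523021959142
```

Request:
carry_out:
  steps:
    - [[0,0,-2.5],[-0.01,-0.55,0],225]
    - [[0,0,-5],[-0.05,-1.1,0],225]
    - [[0,0,-7.5],[-0.11,-1.65,0],225]
    - [[0,0,-10],[-0.19,-2.2,0],225]
    - [[0,0,-12.5],[-0.3,-2.74,0],225]
    - [[0,0,-15],[-0.43,-3.28,0],225]
    - [[0,0,-17.5],[-0.59,-3.81,0],225]
    - [[0,0,-20],[-0.76,-4.33,0],225]

```text
clock: 9.2
tcp_pos: [0.5565, 0.0382, 0.1956]
orientation: [0.0, 0.492, 0.871, -0.0]
wrist_force: [2.5, 0.3, -3.1]
finger_gap: 0.0204
grip_force: 24.5
```

```bash
cat >> h.py <<'E'
def sw():
    show();s=env.get_state();v=s['tcp_pos'][:2]-AX;print('rho',np.hypot(*v),'swing',(np.arctan2(v[1],v[0])-1.76)%6.2832)
E
python3 -c "from h import *;sw()"
```

```text
t 9.2 p [0.5565 0.0382 0.1956] F [ 2.4651  0.3477 -3.1313] Ftool [-0.9721  2.2893  3.1331] gap 0.02036298506698239 grip 24.517944753170013 j [-0.0751  0.2918 -0.0712  1.2069 -0.0004  0.9532] yaw 2.1132378805908756 tilt [ 0.0008 -0.0005]
rho 0.12630004383243262 swing 0.34822040456969705
```

Request:
carry_out:
  steps:
    - [[0,0,-2.5],[-0.01,-0.55,0],225]
    - [[0,0,-5],[-0.05,-1.1,0],225]
    - [[0,0,-7.5],[-0.11,-1.65,0],225]
    - [[0,0,-10],[-0.19,-2.2,0],225]
    - [[0,0,-12.5],[-0.3,-2.74,0],225]
    - [[0,0,-15],[-0.43,-3.28,0],225]
    - [[0,0,-17.5],[-0.59,-3.81,0],225]
    - [[0,0,-20],[-0.76,-4.33,0],225]

```text
clock: 10.2
tcp_pos: [0.5235, 0.0094, 0.1956]
orientation: [0.001, 0.333, 0.943, 0.0]
wrist_force: [4.2, 0.8, -4.6]
finger_gap: 0.02
grip_force: 24.5
```

```bash
python3 -c "from h import *;sw()"
```

```text
t 10.2 p [0.5235 0.0094 0.1956] F [ 4.1802  0.8233 -4.5953] Ftool [-2.73    3.2647  4.5997] gap 0.02004802556995765 grip 24.548877775669098 j [-0.1353  0.2267 -0.158   1.1849 -0.0002  0.544 ] yaw 2.4623205227896565 tilt [ 0.0011 -0.0004]
rho 0.1260634701821684 swing 0.6971453459087529
```

Request:
carry_out:
  steps:
    - [[0,0,-2.5],[-0.02,-0.55,0],225]
    - [[0,0,-5],[-0.07,-1.1,0],225]
    - [[0,0,-7.5],[-0.14,-1.65,0],225]
    - [[0,0,-10],[-0.23,-2.2,0],225]
    - [[0,0,-12.5],[-0.35,-2.74,0],225]
    - [[0,0,-15],[-0.49,-3.28,0],225]
    - [[0,0,-16],[-0.55,-3.5,0],225]
    - [[0,0,-16],[-0.55,-3.5,0],225]

```text
clock: 11.2
tcp_pos: [0.5055, -0.0209, 0.1955]
orientation: [0.0, 0.2, 0.98, 0.0]
wrist_force: [3.5, 3.0, -3.1]
finger_gap: 0.0202
grip_force: 24.6
```

```bash
python3 - <<'E'
from h import *
sw()
p,d=env.read_camera('side'); cv2.imwrite('pics/s4.png',cv2.resize(p[120:260,210:360,::-1],None,fx=4.2,fy=4.2,interpolation=cv2.INTER_CUBIC))
E
```

```text
t 11.2 p [ 0.5055 -0.0209  0.1955] F [ 3.4586  2.9947 -3.1014] Ftool [-2.0109  4.108   3.1031] gap 0.020236532126392915 grip 24.582667350769043 j [-0.2002  0.1939 -0.1998  1.1768  0.0003  0.2017] yaw 2.7396662824771845 tilt [0.0003 0.0002]
rho 0.12585328173119698 swing 0.9779640221299177
```

View pics/s4.png

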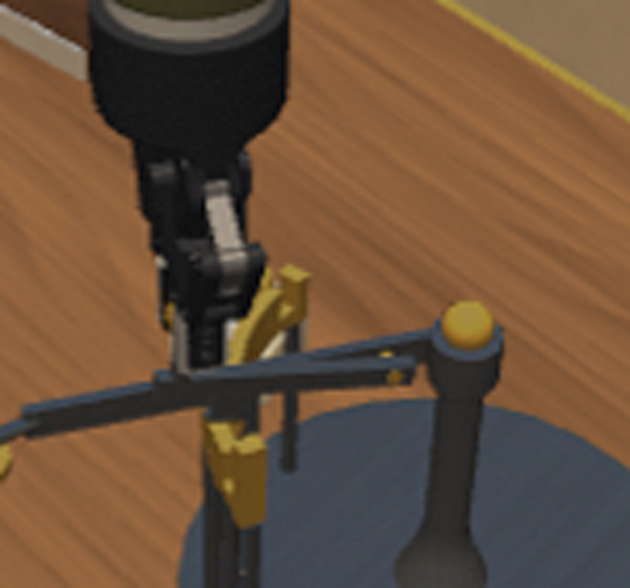

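The picture shows the lifted bar clear of the rails, with the stop block still ahead at (250,445). I'll go on slowly.

Request:
carry_out:
  steps:
    - [[0,0,-1],[0,-0.22,0],225]
    - [[0,0,-2],[-0.01,-0.44,0],225]
    - [[0,0,-3],[-0.03,-0.66,0],225]
    - [[0,0,-4],[-0.04,-0.88,0],225]
    - [[0,0,-5],[-0.06,-1.1,0],225]
    - [[0,0,-6],[-0.08,-1.32,0],225]
    - [[0,0,-7],[-0.11,-1.54,0],225]
    - [[0,0,-8],[-0.14,-1.76,0],225]

```text
clock: 12.25
tcp_pos: [0.4997, -0.0377, 0.1956]
orientation: [0.0, 0.13, 0.992, 0.0]
wrist_force: [4.6, 1.6, -4.0]
finger_gap: 0.0201
grip_force: 24.6
```

```bash
python3 -c "from h import *;sw()"
```

```text
t 12.25 p [ 0.4997 -0.0377  0.1956] F [ 4.5933  1.6434 -4.0189] Ftool [-4.0145  2.7702  4.02  ] gap 0.02011188406958939 grip 24.58510547876358 j [-0.2358  0.185  -0.2108  1.1749  0.0003  0.0248] yaw 2.8810109992816546 tilt [0.0001 0.0003]
rho 0.12577806349917225 swing 1.1193899688021138
```

Request:
carry_out:
  steps:
    - [[0,0,-0.3],[-0.01,-0.07,0],225]
    - [[0,0,-0.6],[-0.02,-0.14,0],225]
    - [[0,0,-0.9],[-0.03,-0.21,0],225]
    - [[0,0,-1.3],[-0.04,-0.28,0],225]
    - [[0,0,-1.6],[-0.05,-0.35,0],225]
    - [[0,0,-1.9],[-0.06,-0.42,0],225]
    - [[0,0,-2.2],[-0.07,-0.49,0],225]
    - [[0,0,-2.5],[-0.08,-0.55,0],225]

```text
clock: 13.25
tcp_pos: [0.4985, -0.043, 0.1955]
orientation: [-0.001, 0.109, 0.994, 0.0]
wrist_force: [-0.5, 4.1, -2.2]
finger_gap: 0.0202
grip_force: 24.7
```

```bash
python3 -c "from h import *;sw()"
```

```text
t 13.25 p [ 0.4985 -0.043   0.1955] F [-0.5418  4.0578 -2.1942] Ftool [1.4034 3.8445 2.1962] gap 0.020151177102177145 grip 24.71798926591873 j [-0.2467  0.1846 -0.2115  1.1758  0.0001 -0.0289] yaw 2.9238154673859995 tilt [-0.001   0.0004]
rho 0.1256789625272889 swing 1.1627817112835659
```

Request:
carry_out:
  steps:
    - [[0,0,-0.1],[0,-0.02,0],225]
    - [[0,0,-0.2],[0,-0.05,0],225]
    - [[0,0,-0.3],[0,-0.07,0],225]
    - [[0,0,-0.4],[0,-0.1,0],225]
    - [[0,0,-0.5],[0,-0.12,0],225]
    - [[0,0,-0.7],[0,-0.15,0],225]
    - [[0,0,-0.7],[0,-0.15,0],225]
    - [[0,0,-0.7],[0,-0.15,0],225]

```text
clock: 14.25
tcp_pos: [0.4983, -0.0446, 0.1955]
orientation: [-0.0, 0.103, 0.995, 0.0]
wrist_force: [-2.9, 4.4, -0.7]
finger_gap: 0.0201
grip_force: 24.8
```

```bash
python3 -c "from h import *;sw()"
```

```text
t 14.25 p [ 0.4983 -0.0446  0.1955] F [-2.9449  4.4458 -0.6844] Ftool [3.7908 3.75   0.6875] gap 0.020097672008008865 grip 24.814684689044952 j [-0.2497  0.1842 -0.2119  1.1756 -0.0001 -0.0439] yaw 2.93574506977936 tilt [-0.0008  0.0001]
rho 0.12558269424477872 swing 1.1751269968837923
```

Request:
carry_out:
  steps:
    - [[0,0,-0.1],[0.01,-0.02,0],225]
    - [[0,0,-0.2],[0.02,-0.04,0],225]
    - [[0,0,-0.3],[0.03,-0.06,0],225]
    - [[0,0,-0.4],[0.03,-0.08,0],225]
    - [[0,0,-0.5],[0.03,-0.1,0],225]
    - [[0,0,-0.6],[0.03,-0.12,0],225]
    - [[0,0,-0.6],[0.03,-0.12,0],225]
    - [[0,0,-0.6],[0.03,-0.12,0],225]

```text
clock: 15.25
tcp_pos: [0.4981, -0.0458, 0.1956]
orientation: [-0.0, 0.098, 0.995, 0.0]
wrist_force: [-2.1, 4.1, -0.6]
finger_gap: 0.0202
grip_force: 24.8
```

```bash
python3 -c "from h import *;sw()"
```

```text
t 15.25 p [ 0.4981 -0.0458  0.1956] F [-2.0685  4.1386 -0.5863] Ftool [2.8327 3.6581 0.587 ] gap 0.02020692843795109 grip 24.816944897174835 j [-0.2522  0.1835 -0.2127  1.1748 -0.     -0.0568] yaw 2.9461623296238026 tilt [-0.0002  0.0001]
rho 0.125553398283564 swing 1.1848007979589255
```

Request:
carry_out:
  steps:
    - [[0,0,-0.1],[0,-0.02,0],225]
    - [[0,0,-0.2],[0.01,-0.04,0],225]
    - [[0,0,-0.3],[0.02,-0.06,0],225]
    - [[0,0,-0.4],[0.02,-0.08,0],225]
    - [[0,0,-0.5],[0.02,-0.1,0],225]
    - [[0,0,-0.5],[0.02,-0.1,0],225]
    - [[0,0,-0.5],[0.02,-0.1,0],225]
    - [[0,0,-0.5],[0.02,-0.1,0],225]

```text
clock: 16.25
tcp_pos: [0.4979, -0.0467, 0.1956]
orientation: [0.0, 0.093, 0.996, -0.0]
wrist_force: [-1.9, 3.8, -1.0]
finger_gap: 0.0199
grip_force: 24.8
```

```bash
python3 -c "from h import *;sw()"
```

```text
t 16.25 p [ 0.4979 -0.0467  0.1956] F [-1.931   3.7923 -0.9785] Ftool [2.6017 3.3678 0.978 ] gap 0.01992367660760794 grip 24.79212999343872 j [-0.2542  0.1829 -0.2133  1.1744  0.     -0.0675] yaw 2.9548513999120285 tilt [ 0.0002 -0.    ]
rho 0.1255400465129127 swing 1.1925224419891125
```

Still at the spring level. I'll continue with the same step.

Request:
carry_out:
  steps:
    - [[0,0,-0.1],[0,-0.02,0],225]
    - [[0,0,-0.2],[0.01,-0.04,0],225]
    - [[0,0,-0.3],[0.02,-0.06,0],225]
    - [[0,0,-0.4],[0.02,-0.08,0],225]
    - [[0,0,-0.5],[0.02,-0.1,0],225]
    - [[0,0,-0.5],[0.02,-0.1,0],225]
    - [[0,0,-0.5],[0.02,-0.1,0],225]
    - [[0,0,-0.5],[0.02,-0.1,0],225]

```text
clock: 17.25
tcp_pos: [0.4978, -0.047, 0.1956]
orientation: [0.0, 0.089, 0.996, 0.001]
wrist_force: [0.4, 6.6, -1.0]
finger_gap: 0.0199
grip_force: 24.8
```

```bash
python3 -c "from h import *;sw()"
```

```text
t 17.25 p [ 0.4978 -0.047   0.1956] F [ 0.4451  6.5796 -1.0284] Ftool [0.7244 6.5531 1.0385] gap 0.019869910349527422 grip 24.81676608324051 j [-0.2558  0.1825 -0.2138  1.174   0.0017 -0.0782] yaw 2.964078759142684 tilt [0.0009 0.0015]
rho 0.12554360708912027 swing 1.1947272735226113
```

Contact: the tangential force rose from 3.4 to 6.6 N at 1.195 rad, which matches the picture. I'll ease slightly and lower.

Request:
carry_out:
  steps:
    - [[0,0,0],[0.05,0.02,0.08],225]
    - [[0,0,0],[0.1,0.02,0.17],225]
    - [[0,0,0],[0.15,0.02,0.27],225]
    - [[0,0,0],[0.21,0.02,0.38],225]
    - [[0,0,0],[0.27,0.02,0.49],225]
    - [[0,0,0],[0.33,0.02,0.6],225]
    - [[0,0,0],[0.38,0.02,0.7],225]
    - [[0,0,0],[0.43,0.02,0.8],225]

```text
clock: 18.25
tcp_pos: [0.4938, -0.0462, 0.188]
orientation: [0.001, 0.089, 0.996, 0.001]
wrist_force: [-1.8, 6.6, 0.7]
finger_gap: 0.02
grip_force: 24.9
```

```bash
python3 -c "from h import *;sw()"
```

```text
t 18.25 p [ 0.4938 -0.0462  0.188 ] F [-1.8273  6.6128  0.7261] Ftool [ 2.9659  6.1869 -0.7225] gap 0.019965615147674177 grip 24.94556486606598 j [-0.2561  0.1781 -0.2383  1.1531  0.0013 -0.0785] yaw 2.963991157447322 tilt [0.0016 0.001 ]
rho 0.12965759160649865 swing 1.1946360102762001
```

The tooth is already below rail-top level and meeting no resistance, so it is in the slot. I'll lower the rest.

Request:
carry_out:
  steps:
    - [[0,0,0],[0.09,0,0.14],225]
    - [[0,0,0],[0.16,0,0.28],225]
    - [[0,0,0],[0.22,0,0.42],225]
    - [[0,0,0],[0.28,0,0.55],225]
    - [[0,0,0],[0.34,0,0.68],225]
    - [[0,0,0],[0.39,0,0.8],225]
    - [[0,0,0],[0.43,0,0.9],225]
    - [[0,0,0],[0.43,0,0.9],225]

```text
clock: 19.25
tcp_pos: [0.4899, -0.0455, 0.1791]
orientation: [0.001, 0.089, 0.996, 0.001]
wrist_force: [-0.4, 5.2, -0.3]
finger_gap: 0.0197
grip_force: 24.9
```

```bash
python3 -c "from h import *;sw()"
```

```text
t 19.25 p [ 0.4899 -0.0455  0.1791] F [-0.4124  5.2381 -0.2716] Ftool [1.3318 5.0825 0.2752] gap 0.019743898891793562 grip 24.92291361093521 j [-0.2568  0.1751 -0.2645  1.1292  0.0014 -0.0792] yaw 2.9639949127484373 tilt [0.0023 0.0009]
rho 0.13360333379141576 swing 1.1949557501568242
```

Request:
carry_out:
  steps:
    - [[0,0,0],[0.02,0,0.03],225]
    - [[0,0,0],[0.03,0,0.06],225]
    - [[0,0,0.2],[0.03,0.05,0.07],225]
    - [[0,0,0.4],[0.03,0.1,0.07],225]
    - [[0,0,0.6],[0.03,0.15,0.07],225]
    - [[0,0,0.8],[0.03,0.2,0.07],225]
    - [[0,0,1.1],[0.03,0.25,0.07],225]
    - [[0,0,1.3],[0.03,0.3,0.07],225]

```text
clock: 20.25
tcp_pos: [0.4901, -0.0431, 0.1785]
orientation: [0.001, 0.1, 0.995, -0.0]
wrist_force: [2.4, 2.4, 5.1]
finger_gap: 0.02
grip_force: 25.1
```

```bash
python3 -c "from h import *;sw()"
```

```text
t 20.25 p [ 0.4901 -0.0431  0.1785] F [2.3673 2.4402 5.0675] Ftool [-1.8429  2.8633 -5.064 ] gap 0.019985302814141345 grip 25.14194369316101 j [-0.2511  0.1755 -0.2656  1.1276  0.     -0.05  ] yaw 2.9405611117308927 tilt [ 0.002  -0.0005]
rho 0.13384454062940282 swing 1.1771039600228825
```

Request:
carry_out:
  steps:
    - [[0,0,0.1],[0,0.03,-0.02],225]
    - [[0,0,0.2],[0,0.06,-0.03],225]
    - [[0,0,0.3],[0,0.09,-0.03],225]
    - [[0,0,0.5],[0,0.12,-0.03],225]
    - [[0,0,0.6],[0,0.15,-0.03],225]
    - [[0,0,0.7],[0,0.18,-0.03],225]
    - [[0,0,0.8],[0,0.2,-0.03],225]
    - [[0,0,0.8],[0,0.2,-0.03],225]

```text
clock: 21.25
tcp_pos: [0.4905, -0.0411, 0.1785]
orientation: [0.001, 0.107, 0.994, -0.0]
wrist_force: [5.5, 2.1, 3.6]
finger_gap: 0.0203
grip_force: 25.1
```

```bash
python3 -c "from h import *;sw()"
```

```text
t 21.25 p [ 0.4905 -0.0411  0.1785] F [5.5043 2.0563 3.5537] Ftool [-4.946   3.1825 -3.5445] gap 0.020255894472264984 grip 25.092516839504242 j [-0.2469  0.176  -0.2649  1.1281  0.0002 -0.0322] yaw 2.9268280185259976 tilt [ 0.0018 -0.0003]
rho 0.13392803386850033 swing 1.1617440765468185
```

Request:
carry_out:
  steps:
    - [[0,0,0.1],[-0.01,0.02,0],225]
    - [[0,0,0.1],[-0.02,0.03,0],225]
    - [[0,0,0.2],[-0.03,0.05,-0.01],225]
    - [[0,0,0.2],[-0.04,0.06,-0.02],225]
    - [[0,0,0.3],[-0.04,0.08,-0.02],225]
    - [[0,0,0.4],[-0.04,0.1,-0.02],225]
    - [[0,0,0.4],[-0.04,0.1,-0.02],225]
    - [[0,0,0.4],[-0.04,0.1,-0.02],225]

```text
clock: 22.25
tcp_pos: [0.4906, -0.0403, 0.1785]
orientation: [0.0, 0.111, 0.994, -0.0]
wrist_force: [5.1, 1.5, 3.2]
finger_gap: 0.0202
grip_force: 25.1
```

```bash
python3 -c "from h import *;sw()"
```

```text
t 22.25 p [ 0.4906 -0.0403  0.1785] F [5.0729 1.5006 3.2074] Ftool [-4.6213  2.5792 -3.2039] gap 0.020244831821036372 grip 25.06679803133011 j [-0.245   0.177  -0.2638  1.1292 -0.0002 -0.0232] yaw 2.9197705805410137 tilt [ 0.0008 -0.0004]
rho 0.13396578438021534 swing 1.155550087849633
```

Request:
carry_out:
  steps:
    - [[0,0,0.1],[-0.02,0.02,0],225]
    - [[0,0,0.1],[-0.03,0.04,-0.01],225]
    - [[0,0,0.1],[-0.05,0.06,-0.02],225]
    - [[0,0,0.1],[-0.06,0.08,-0.02],225]
    - [[0,0,0.1],[-0.06,0.1,-0.02],225]
    - [[0,0,0.1],[-0.06,0.1,-0.02],225]
    - [[0,0,0.1],[-0.06,0.1,-0.02],225]
    - [[0,0,0.1],[-0.06,0.1,-0.02],225]

```text
clock: 23.25
tcp_pos: [0.4908, -0.0398, 0.1785]
orientation: [-0.0, 0.112, 0.994, -0.001]
wrist_force: [1.9, -4.3, 3.3]
finger_gap: 0.0199
grip_force: 25.1
```

```bash
python3 -c "from h import *;sw()"
```

```text
t 23.25 p [ 0.4908 -0.0398  0.1785] F [ 1.8725 -4.257   3.2945] Ftool [-2.7697 -3.7395 -3.2904] gap 0.019865450525671756 grip 25.12162059545517 j [-0.2433  0.1782 -0.2622  1.1307 -0.0014 -0.0194] yaw 2.917683964017213 tilt [-0.0007 -0.0013]
rho 0.13395834147138977 swing 1.151987070229347
```

The tooth is now resting on the catch's rail side, with 4.7 mm of play felt in total, so it is captured. I'll centre the hand and release.

Request:
carry_out:
  steps:
    - [[0,0,0],[0,-0.03,-0.02],225]
    - [[0,0,0],[0,-0.05,-0.03],225]
    - [[0,0,0],[0,-0.05,-0.03],200]
    - [[0,0,0],[0,-0.05,-0.03],190]
    - [[0,0,0],[0,-0.05,-0.03],184]
    - [[0,0,0],[0,-0.05,-0.03],175]
    - [[0,0,0],[0,-0.05,-0.03],150]
    - [[0,0,0],[0,-0.05,-0.03],120]

```text
clock: 24.25
tcp_pos: [0.4907, -0.0395, 0.1788]
orientation: [-0.0, 0.111, 0.994, 0.0]
wrist_force: [-0.1, -0.4, -0.0]
finger_gap: 0.0453
grip_force: 0.0
```

```bash
python3 -c "
from h import *
sw()
p,d=env.read_camera('side'); cv2.imwrite('pics/s5.png',cv2.resize(p[120:260,210:360,::-1],None,fx=4.2,fy=4.2,interpolation=cv2.INTER_CUBIC))"
```

```text
t 24.25 p [ 0.4907 -0.0395  0.1788] F [-0.1007 -0.4157 -0.0011] Ftool [ 0.0062 -0.4276  0.001 ] gap 0.04533239242417292 grip 0.0 j [-0.2436  0.1779 -0.2619  1.1315  0.0003 -0.0204] yaw 2.9183893040723587 tilt [-0.0004  0.0004]
rho 0.13406998519198848 swing 1.1494427894054777
```

View pics/s5.png

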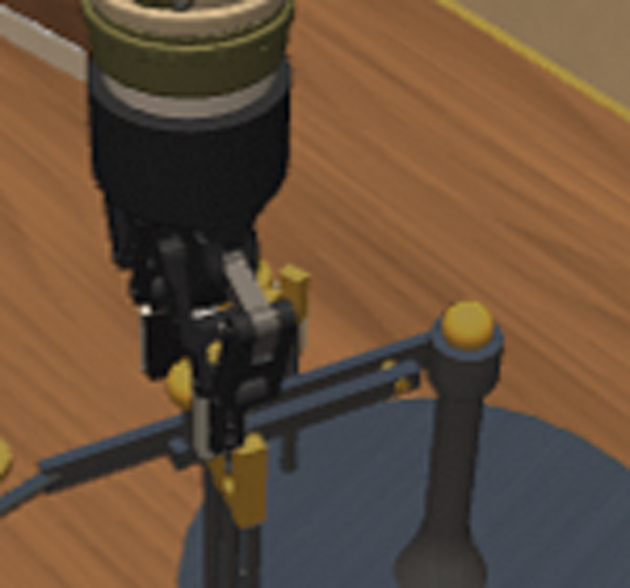

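The fingers are open around the ball (180,385) and the arm has stayed at the far catch by the stop block (250,470). I'll retreat straight up.

Request:
carry_out:
  steps:
    - [[0,0,0],[0,0,-0.8],120]
    - [[0,0,0],[0,0,-2],120]
    - [[0,0,0],[0,0,-3.5],120]
    - [[0,0,0],[0,0,-5.5],120]
    - [[0,0,0],[0,0,-8],120]
    - [[0,0,0],[0,0,-10],120]
    - [[0,0,0],[0,0,-11],120]
    - [[0,0,0],[0,0,-11],120]

```text
clock: 25.3
tcp_pos: [0.4914, -0.0398, 0.2898]
orientation: [0.001, 0.111, 0.994, -0.0]
wrist_force: [-0.3, -0.1, -0.3]
finger_gap: 0.0454
grip_force: 0.0
```

```bash
python3 -c "
from h import *
sw()
p,d=env.read_camera('side'); cv2.imwrite('pics/s6.png',cv2.resize(p[120:260,190:360,::-1],None,fx=4.2,fy=4.2,interpolation=cv2.INTER_CUBIC))"
```

```text
t 25.3 p [ 0.4914 -0.0398  0.2898] F [-0.3222 -0.1197 -0.3255] Ftool [ 0.2883 -0.1882  0.3249] gap 0.04541352171695928 grip 0.0 j [-0.2439  0.1407 -0.0331  1.3952  0.0001 -0.0204] yaw 2.918177008107973 tilt [ 0.0018 -0.0003]
rho 0.1333375058331848 swing 1.1507445696198635
```

View pics/s6.png

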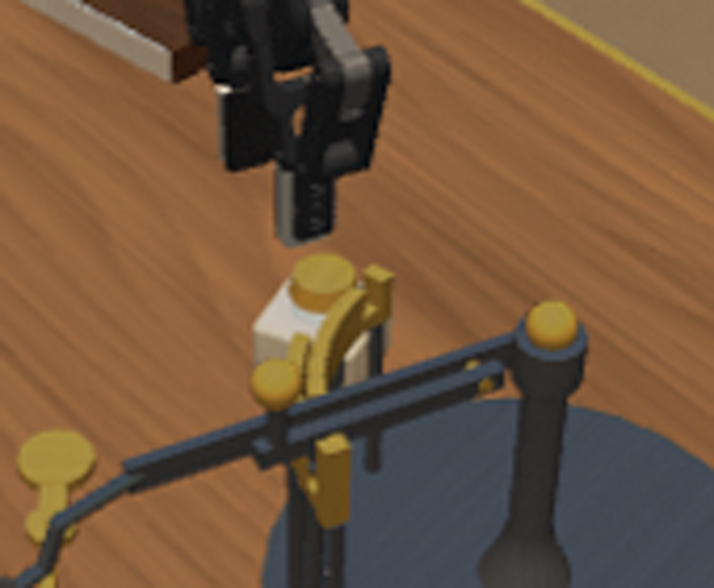

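The gripper is clear. The arm is latched by the stop block at (335,455), with the bar lying parallel to the arm, so it is down.

```bash
python3 -c "
from h import *
print(env.hand_in())"
```

```text
the job is handed in; nothing more can be done
None
```

The key arm is latched in the far catch with the bar fully down, the gripper is clear, and the job was handed in at about 25 s; the stop was felt at about 1.19 rad, with tooth forces by my estimate well under 18 N.

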